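# Clamp the rail and offer the leg up to its mortise

## Task

Press the jig's open hold-down clamp arm down until its pad sits on the wooden rail; then lift the tall turned leg (not the short finial) upright out of its rack, carry it over the chair frame and stop with the lower end of its tenon hovering about 1 cm above the rail's mortise, leg upright, centred and turned so that it would drop straight in. Finish while still holding the leg still there in the gripper: do not insert it, put it down or let go, and never let it touch the rail. Leave the rail where it lies, and do not disturb the chair frame, the finial, the glue bottle or the hammer.

Things in the scene. Friction and masses are not known exactly. Their poses are not given: they have to be found in the camera images.
- jig: Fixed jig: plywood board 330 x 110 x 18 mm on the bench, long along its x. Origin at the board's underside on its centre line; x points from the clamp hinge towards the mortise end, z up. Two fences 20 mm high hold the rail sideways; two steel cheeks at the -x end (top 104 mm above the bench) carry the clamp arm. Left or right of the robot, the rack on the other hand.
- clamp (a joint): Angle of the clamp arm, rad: 0 = level, its rubber pad on the rail's top; positive = knob end raised (0.65 to 1.0 at the start; limit 1.3). The hinge is stiff (0.35 N m friction) and the arm stays where left; pressing the knob takes 3 to 4 N. Steel arm 18 mm wide, 12 mm thick, from the hinge to a ball knob centred 125 mm away.
- clamp_knob (a point): Centre of the black ball knob (28 mm diameter) at the free end of the clamp arm. With the arm at angle a it lies 125 mm x cos(a) along the jig's x from the hinge and 125 mm x sin(a) above it.
- clamp_hinge (a point): Hinge of the clamp arm, 140 mm from the jig's origin along -x and 90 mm above the bench; the axis is the jig's y. Frame as the jig's.
- rail: Loose wooden rail 240 x 50 x 50 mm lying in the jig between the fences, long along its x (parallel to the jig's x). Origin at the centre of its underside, 18 mm above the bench.
- rail_hole0 (a point): Centre of the mouth of the mortise in the rail's top face (68 mm above the bench): a rectangular hole 32 mm long (along the rail's x) by 16 mm wide, 30 mm deep, centred 55 mm from the rail's origin along its x. Axes as the rail's.
- rack: Fixed wooden block 80 x 170 x 35 mm with two rectangular pockets in its top (33 x 17 mm, long along its x, 25 mm deep), 45 mm either side of its centre along its y. Origin at the centre of its underside. The leg stands in one pocket and the finial in the other, either way.
- leg: Loose tall turned wooden leg, 130 mm, 0.08 to 0.17 kg. Origin: centre of its tenon's lower end; z up. From there up: tenon 30 (x) x 14 (y) mm to 20 mm; block 36 x 36 to 48 mm; turned part, at most 34 across, to 86 mm; block 36 x 36 to 130 mm (grip here). Starts with the tenon in a pocket, shoulder on the rack, origin 15 mm above the bench.
- finial: Bystander: short turned finial standing in the other pocket, 36 mm square, 71 mm tall in all with the same tenon. Origin at the centre of its tenon's lower end.
- frame: Bystander and obstacle: half-built chair back standing on edge on the bench between rack and jig, 340 mm long (its x), 44 mm wide, 110 mm high, loose. Origin at the centre of its underside.
- glue: Bystander: upright white glue bottle 60 mm in diameter, 150 mm tall, at the far right of the bench. Origin at the centre of its underside.
- hammer: Bystander: hammer lying flat on the bench at the far left side.
Not all that is in view belongs to the job. What is shaped like the leg but blue or purple is not meant.

How it is judged:
By the outcome, as a careful person would: the job done as asked, in the order asked, and still so for the second after the job is handed in, while the arm keeps its last pose, push and grip.
It also fails if it takes over 64 s, if anything falls off the work surface, if the arm or the gripper's body presses on something with over 40 N, if the wrist force passes 120 N, or if a joint passes its speed limit or range.

## Robot

A 7-joint arm with a two-finger parallel gripper is mounted at the origin on the work surface. World frame = base frame: x ahead of the robot, y to its left, z up, the work surface at z = 0. Lengths are in m, angles in rad, forces in N, time in s.
With the tool pointing down it reaches from about 0.425 to 0.925 m from the base axis. Payload 6.8 kg.
Tool frame: the origin (TCP) lies at the very end of the fingers, on their centre line; the grasp point (between the pads) lies 19 mm behind it; z points along the fingers, y is the line along which they close (so a half turn about z gives the same grasp; the last joint's range is limited). The gripper opens to 88 mm and grips with 3 to 60 N. Pads are 20 mm wide; open, the fingers measure 115 mm over their backs; the gripper's body (75 mm by 178 mm) begins 61 mm behind the grasp point.
Start: joints at [1.057, 0.477, 0.022, 1.555, -0.011, 1.109, -0.083], TCP at [0.266, -0.62, 0.223] pointing down, gripper open.
Joint ranges: [-2.96, 2.96], [-0.34, 2.1], [-1.41, 1.46], [0.24, 2.44], [-1.37, 4.51], [0.17, 1.92], [-2.96, 2.96]. Speed limits (rad/s): [2.39, 2.39, 3.14, 3.14, 3.14, 3.14, 3.14].

## Interface

Orientations are given as a rotation vector (axis times angle).
In Python, from workcell import bot, optics, trace gives the robot as it stands. Calls block until the motion is done:
- bot.move_ptp(position, orientation): joint-space move of the TCP to a pose.
- bot.move_l(position, velocity=0.15, ori=None, until_force=None): straight line of the TCP; ori=None keeps the orientation; velocity is the mean speed in m/s. With until_force (N) it stops when the force on the tool has changed by that much, and returns True; else False.
- bot.move_j(angles): joint-space move.
- bot.release() and bot.grasp(grip_force=None): open the fingers fully, or close them until they stop; grip_force is the grip in N (None keeps the last).
- bot.wait(seconds).
- bot.inverse_kinematics(position, orientation): joint angles nearest the present ones, or None.
- bot.get_obs(): the state.
- optics.read_camera(name): name is "scene" or "top" or "wrist"; returns the picture (384x512x3 uint8, red, green, blue); there is no depth.
- optics.camera_model(name): a dict with "fx", "fy", "cx", "cy" (pixels), "pose" (4x4, takes a point from camera to world coordinates). Camera axes: x right, y down, z forward; pixel columns grow to the right and rows downward; lengths in m; the calibration is good to about 2 mm. A picture is of the moment at which its call begins: read the wrist's pose just before it. camera_model takes no time and is no camera call; for the wrist camera it gives the pose at the moment of the call.
A pose or a line that the arm cannot do raises bot.MotionError and nothing moves.
- bot.close_job(): hands the job in; it is judged then, once.
Trained networks look in the newest picture that a camera, given by its name, has taken for a name from the list of things; names that differ only in an ending like _2 or _b are one class to them, and where a whole thing is asked for, a point or a joint stands for the part that bears it (a point fixed in the world has none). Each returns a list of dicts, best first, with "p" (0 to 1); they miss things now and then, are a little off and sometimes report something else, mostly with a low value. They report only what shows in the picture. A call takes as long as a camera call. They do not tell look-alikes from the thing itself.
- trace(camera, target): "mask" (384x512 bool, what is visible of it) and "point" ([column, row] in pixels, amid what is visible of it).
The state is a dict: "clock": time; "joint_positions": joint angles; "qd": joint speeds; "joint_torque": joint torques, N m; "position": TCP position; "orientation": TCP orientation; "wrist_force": force on the tool from outside, world axes, zero at the start; "ft_torque": the same for the moment, N m; "grip_width": opening from 0.0 (shut) to 1.0 (fully open); "finger_force": force on a finger pad.
Only numpy, scipy, OpenCV 4.12 (cv2) and the standard library are available. Lean on these libraries where they do the work, as an engineer would, in place of code of your own. Each camera call takes 0.05 s, during which the arm holds its last target. There are 200 camera calls.

## Working session

There is one attempt and no reset: what is moved stays moved. The work goes in short steps, each a Python script; the robot and the scene stay as the last script left them, time stands still between calls to the robot, and variables do not carry over. Pictures are saved under pics/ and viewed, at most 10 in all, crops included, and the job is handed in when it is done.

```bash
ls; mkdir -p pics
cat > h.py <<'E'
import numpy as np, cv2
from workcell import bot, optics, trace
from scipy.spatial.transform import Rotation as R
def ray(cam,uv,m=None):
    m=m or optics.camera_model(cam); T=np.array(m["pose"])
    d=T[:3,:3]@np.array([(uv[0]-m["cx"])/m["fx"],(uv[1]-m["cy"])/m["fy"],1]); return T[:3,3],d
def onz(cam,uv,z,m=None):
    o,d=ray(cam,uv,m); return o+d*(z-o[2])/d[2]
def proj(cam,P,m=None):
    m=m or optics.camera_model(cam); T=np.array(m["pose"]); p=(np.atleast_2d(P)-T[:3,3])@T[:3,:3]
    return np.c_[p[:,0]/p[:,2]*m["fx"]+m["cx"],p[:,1]/p[:,2]*m["fy"]+m["cy"]]
def save(n,im): cv2.imwrite("pics/"+n+".png",cv2.cvtColor(im,cv2.COLOR_RGB2BGR))
E
python3 - <<'E'
from h import *
a=optics.read_camera("scene");b=optics.read_camera("top")
save("scene",a);save("top",b)
for c in ("scene","top"):
    m=optics.camera_model(c);print(c,m["fx"],np.round(m["pose"],3).tolist())
    for t in ["leg","finial","rack","rail","rail_hole0","clamp_knob","clamp","jig","frame"]:
        print(c,t,[(np.round(r["point"]).tolist(),round(r["p"],2),int(r["mask"].sum())) for r in trace(c,t)])
print(bot.get_obs())
E
```

```text
pics
scene 365.3581268852292 [[0.282, 0.772, -0.57, 1.169], [0.96, -0.229, 0.163, -0.162], [-0.005, -0.593, -0.805, 0.97], [0.0, 0.0, 0.0, 1.0]]
scene leg [([322.0, 174.0], 0.7, 379), ([355.0, 168.0], 0.66, 417), ([332.0, 207.0], 0.62, 448), ([174.0, 221.0], 0.37, 1313)]
scene finial [([292.0, 176.0], 0.61, 167)]
scene rack [([303.0, 191.0], 0.98, 1008), ([174.0, 223.0], 0.16, 1414)]
scene rail [([177.0, 221.0], 0.7, 1421)]
scene rail_hole0 [([174.0, 224.0], 0.62, 1304)]
scene clamp_knob [([161.0, 180.0], 0.42, 91)]
scene clamp []
scene jig [([166.0, 230.0], 0.66, 2102)]
scene frame [([247.0, 208.0], 0.74, 1854)]
top 374.8358761315999 [[-0.028, -0.998, 0.064, 0.447], [-1.0, 0.028, 0.006, 0.005], [-0.007, -0.064, -0.998, 1.492], [0.0, 0.0, 0.0, 1.0]]
top leg [([195.0, 191.0], 0.59, 178), ([164.0, 188.0], 0.47, 153), ([204.0, 158.0], 0.46, 134), ([128.0, 213.0], 0.41, 496)]
top finial [([389.0, 202.0], 0.52, 309)]
top rack [([212.0, 197.0], 0.76, 672)]
top rail []
top rail_hole0 [([316.0, 179.0], 0.87, 807)]
top clamp_knob [([326.0, 210.0], 0.52, 157)]
top clamp [([329.0, 211.0], 0.66, 123)]
top jig [([311.0, 196.0], 0.66, 1629), ([316.0, 180.0], 0.39, 900)]
top frame [([262.0, 185.0], 0.76, 1012)]
{'clock': 1.0, 'joint_positions': array([ 1.05687798,  0.47700195,  0.02239645,  1.5554082 , -0.0114581 ,
        1.10926952, -0.08310118]), 'qd': array([-0.00219317, -0.00154751,  0.0011753 ,  0.00143907, -0.00012576,
       -0.00050346, -0.00020416]), 'joint_torque': array([ 1.24622761e-04, -5.82726145e+01,  1.53331988e+00, -2.72933203e+01,
       -5.43820777e-02,  9.97854135e-03,  3.18791786e-05]), 'position': array([ 0.26647662, -0.62019879,  0.22265907]), 'orientation': array([ 3.07709611e+00,  6.33082534e-01, -1.54643394e-05]), 'wrist_force': array([-0.67415139, -0.07027381, -0.80748178]), 'ft_torque': array([-0.04015308, -0.05101379, -0.00411194]), 'finger_force': 0.0, 'grip_width': 0.9962030131510125}
```

View pictures.

Run:
```python
import cv2
a=cv2.imread("pics/scene.png");b=cv2.imread("pics/top.png")
cv2.imwrite("pics/s2.png",cv2.resize(a[110:320,80:400],None,fx=2.5,fy=2.5,interpolation=2))
cv2.imwrite("pics/t2.png",cv2.resize(b[110:280,110:400],None,fx=2.75,fy=2.75,interpolation=2))
```

```text
(no output)
```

View pics/s2.png

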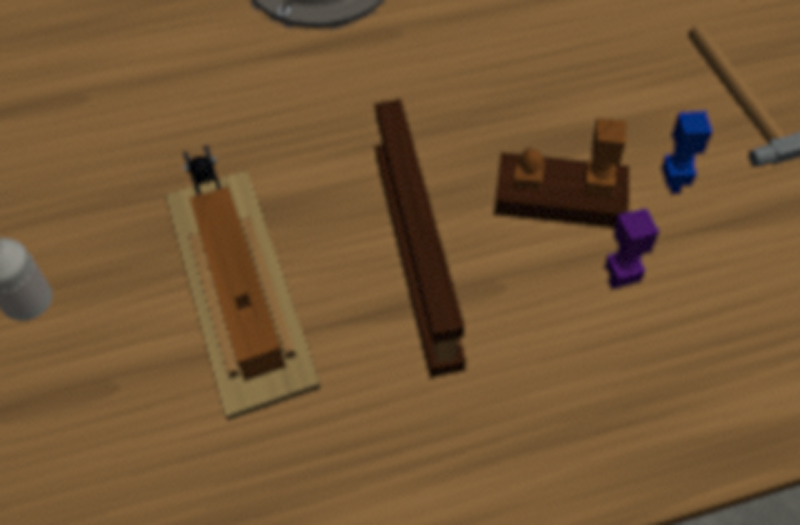

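View pics/t2.png

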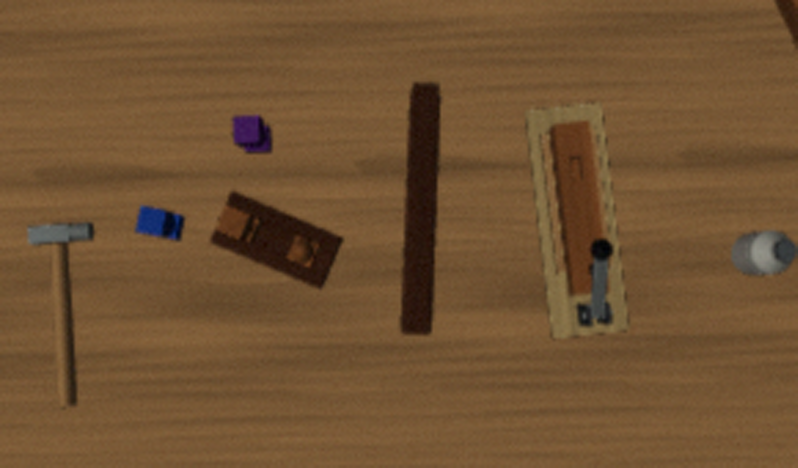

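The real leg is the wood-coloured one at scene (323,170) / top (195,191). The look-alikes are blue at scene (355,168) / top (164,188), purple at scene (332,207) / top (204,158), and the short finial at scene (292,176) / top (219,201). I choose the wooden one in the rack's left pocket.

```bash
cat >> h.py <<'E'
def tri(u1,u2,c1="scene",c2="top"):
    (o1,d1),(o2,d2)=ray(c1,u1),ray(c2,u2)
    d1=d1/np.linalg.norm(d1);d2=d2/np.linalg.norm(d2)
    s=np.linalg.lstsq(np.c_[d1,-d2],o2-o1,rcond=None)[0]
    p,q=o1+s[0]*d1,o2+s[1]*d2; return (p+q)/2,np.linalg.norm(p-q)
def rect(mask):
    c=max(cv2.findContours(mask.astype(np.uint8),0,1)[0],key=cv2.contourArea); return cv2.minAreaRect(c)
E
python3 - <<'E'
from h import *
optics.read_camera("scene");optics.read_camera("top")
g=lambda c,t:trace(c,t)
r=g("top","rack")[0];b=cv2.boxPoints(rect(r["mask"]))
print("rack",np.round([onz("top",p,.035)[:2] for p in b],3).tolist())
for x in g("top","jig"):
    b=cv2.boxPoints(rect(x["mask"]));print("jig",np.round([onz("top",p,.018)[:2] for p in b],3).tolist())
for x in g("top","rail_hole0"):
    b=cv2.boxPoints(rect(x["mask"]));print("rail",np.round([onz("top",p,.068)[:2] for p in b],3).tolist())
x=g("top","frame")[0];b=cv2.boxPoints(rect(x["mask"]));print("frame",np.round([onz("top",p,.11)[:2] for p in b],3).tolist())
kt=[328,200.3];ks=[161,178];print("knob",tri(ks,kt))
print("knob net",tri(g("scene","clamp_knob")[0]["point"],g("top","clamp_knob")[0]["point"]))
print("legtop",onz("top",[195,190],.145)," finial",onz("top",[219,201],.086))
print("hole scene",onz("scene",[80+243/2.5,110+301/2.5],.068),"hole top",onz("top",[110+575/2.75,110+167/2.75],.068))
m=optics.camera_model("wrist");o=bot.get_obs();Rt=R.from_rotvec(o["orientation"]).as_matrix()
T=np.array(m["pose"]);print("wristcam in tool",m["fx"],np.round(Rt.T@(T[:3,3]-o["position"]),3),np.round(Rt.T@T[:3,:3],3).tolist())
E
```

```text
rack [[0.52, 0.303], [0.594, 0.271], [0.525, 0.113], [0.451, 0.145]]
jig [[0.701, -0.151], [0.711, -0.262], [0.379, -0.289], [0.369, -0.179]]
rail [[0.669, -0.181], [0.673, -0.237], [0.438, -0.253], [0.433, -0.198]]
rail [[0.686, -0.143], [0.696, -0.253], [0.382, -0.28], [0.371, -0.171]]
frame [[0.387, 0.033], [0.721, 0.011], [0.718, -0.03], [0.384, -0.007]]
knob (array([ 0.48973596, -0.22645985,  0.17387434]), np.float64(2.874693863504714e-06))
knob net (array([ 0.47004246, -0.25461849, -0.09475753]), np.float64(0.050750600738542415))
legtop [0.54135925 0.24581571 0.145     ]  finial [0.50153583 0.16682587 0.086     ]
hole scene [ 0.60305582 -0.2178276   0.068     ] hole top [ 0.60694927 -0.21563582  0.068     ]
wristcam in tool 276.5939766109203 [ 0.082 -0.    -0.162] [[0.0, -0.955, -0.295], [1.0, 0.0, 0.0], [0.0, -0.295, 0.955]]
```

```bash
cat >> h.py <<'E'
def ori(y): return np.pi*np.array([np.cos(y/2),np.sin(y/2),0])
E
python3 - <<'E'
from h import *
p=bot.get_obs()["position"]; bot.move_l([p[0],p[1],.36],velocity=.3)
bot.move_ptp([.50,-.225,.34],ori(.083))
im=optics.read_camera("wrist");save("w1",im)
print(proj("wrist",[[.490,-.2265,.174],[.605,-.2155,.068],[.4005,-.2318,.09]]).round(1))
for t in ["clamp_knob","rail_hole0","rail","jig"]:
    print(t,[(np.round(r["point"]).tolist(),round(r["p"],2),int(r["mask"].sum())) for r in trace("wrist",t)])
print(bot.get_obs()["clock"],bot.get_obs()["joint_positions"].round(2))
E
```

```text
[[262.3 187.6]
 [261.2  92.8]
 [261.1 227. ]]
clamp_knob [([263.0, 198.0], 0.57, 732), ([278.0, 132.0], 0.45, 8158)]
rail_hole0 [([259.0, 111.0], 0.74, 4829)]
rail [([263.0, 110.0], 0.67, 5057)]
jig [([278.0, 128.0], 0.97, 8210)]
3.9417 [ 0.46  0.19 -0.18  1.7   0.03  1.26 -1.21]
```

View pics/w1.png

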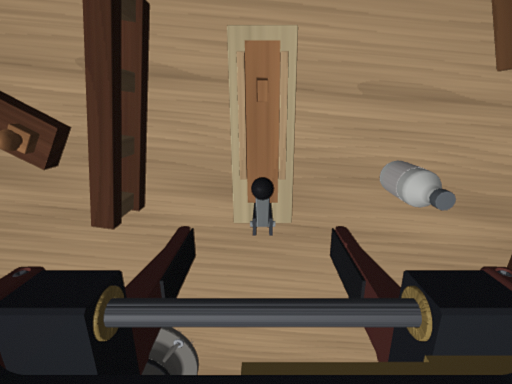

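The wrist view shows the knob at (262,188) and the mortise at (262,91), both within 3 px of prediction, so I press now.

Run:
```python
from h import *
d=np.array([np.cos(.083),np.sin(.083)]);h=np.array([.4005,-.2318])
def P(a,dz=.014): return [*(h+d*.125*np.cos(a)),.09+.125*np.sin(a)+dz]
bot.grasp(10)
p=P(.76);bot.move_l([p[0],p[1],.22],velocity=.2)
c=bot.move_l([p[0],p[1],.165],velocity=.04,until_force=2)
print(c,bot.get_obs()["position"],bot.get_obs()["wrist_force"])
z=bot.get_obs()["position"][2]; a0=np.arcsin((z-.014-.09)/.125);print("a",a0)
for a in np.linspace(a0,.06,7)[1:]:
    s=bot.move_l(P(a),velocity=.06,until_force=25);o=bot.get_obs();print(round(a,2),s,o["wrist_force"].round(1),o["position"].round(4))
    if s: break
else:
    p=P(0);print(bot.move_l([p[0],p[1],.094],velocity=.02,until_force=10),bot.get_obs()["position"],bot.get_obs()["wrist_force"])
im=optics.read_camera("scene");save("s3",cv2.resize(im[150:300,100:250],None,fx=4,fy=4))
print(bot.get_obs()["clock"])
```

```text
True [ 0.49131785 -0.22410703  0.19509233] [ 0.71641794 -0.02746323  0.99382823]
a 0.816478154055758
0.69 False [4.6 0.9 5. ] [ 0.4996 -0.2234  0.1849]
0.56 False [3.4 1.8 5.5] [ 0.5081 -0.2226  0.1718]
0.44 False [2.  0.5 2.7] [ 0.5132 -0.2222  0.157 ]
0.31 False [-0.3 -0.4  0.3] [ 0.5176 -0.2221  0.1413]
0.19 False [ 0.2  1.  -0.5] [ 0.5223 -0.2216  0.1264]
0.06 False [ 0.6 -0.2  0.8] [ 0.5243 -0.2214  0.1108]
True [ 0.52565069 -0.22151873  0.10327303] [-1.93286989  0.25006057  6.71062381]
9.775
```

View pics/s3.png

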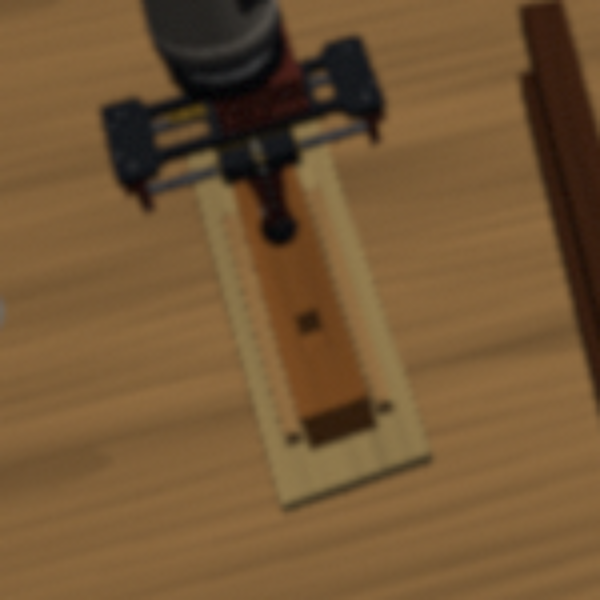

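Run:
```python
from h import *
p=bot.get_obs()["position"]
bot.move_l([p[0],p[1],.20],velocity=.15)
d=np.array([np.cos(.083),np.sin(.083)]);h=np.array([.4005,-.2318])
bot.move_l([.545,-.2205,.26],velocity=.2)
im=optics.read_camera("wrist");m=optics.camera_model("wrist");save("w2",im)
s=optics.read_camera("scene")
for a in (0,.03,.06,.1,.2): 
    K=[*(h+d*.125*np.cos(a)),.09+.125*np.sin(a)]; print(a,proj("wrist",K,m).round(1),proj("scene",K).round(1))
for c in ("wrist","scene"):
    for r in trace(c,"clamp_knob")[:2]: print(c,r["p"],r["point"],r["mask"].sum())
hs=(im.astype(int).max(2)<45); save("dark",(hs*255).astype(np.uint8)[...,None].repeat(3,2))
print(proj("wrist",[[.605,-.2155,.068]],m))
big=np.hstack([cv2.resize(im[0:220,180:340],None,fx=2.5,fy=2.5),cv2.resize(s[180:260,140:200],(400,550),interpolation=2)]);save("b2",big)
```

```text
0 [[262.6 193.9]] [[170.2 204.6]]
0.03 [[262.6 194.9]] [[170.  203.9]]
0.06 [[262.6 195.9]] [[169.8 203.1]]
0.1 [[262.6 197.5]] [[169.4 202. ]]
0.2 [[262.6 202.2]] [[168.5 199.1]]
wrist 0.75 [264.8, 199.7] 735
scene 0.62 [165.1, 194.0] 214
scene 0.27 [293.1, 179.9] 159
[[263.20785298 126.91837673]]
```

View pics/b2.png

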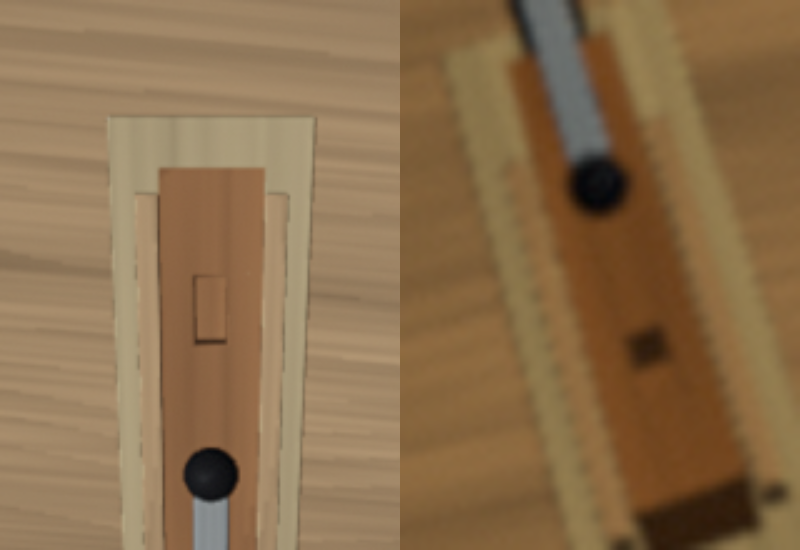

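Run:
```python
from h import *
print("knob",tri([264,189.6],[169.7,206.9],"wrist","scene"))
t=optics.read_camera("top");hsv=(t.max(2)<40);k=np.argwhere(hsv[185:215,312:345]);print("top dark",k[:,::-1].mean(0)+[312,185],len(k))
print("predict top",proj("top",[[.525,-.2214,.09],[.529,-.2214,.09]]))
f=lambda x,y,z=.068:onz("wrist",[180+x/2.5,y/2.5],z)
print("hole",f(210,308.5), [f(x,y)[:2].round(4).tolist() for x,y in((193.5,275),(226.5,275),(193.5,342),(227,342))])
for y in (170,540): print(f(212.5 if y==170 else 211,y)[:2])
L=[f(160,170),f(163,540),f(265,170),f(259,540)]
print("yaw L,R",[np.arctan2(*(a-b)[[1,0]]) for a,b in((L[0],L[1]),(L[2],L[3]))], "widths",np.linalg.norm(L[0]-L[2]),np.linalg.norm(L[1]-L[3]))
```

```text
knob (array([ 0.52967294, -0.22369079,  0.08603554]), np.float64(0.001631359243919122))
top dark [319.27678571 188.72321429] 112
predict top [[322.35641852 191.76558779]
 [322.31496846 190.6995066 ]]
hole [ 0.60949987 -0.21624022  0.068     ] [[0.6246, -0.2069], [0.6259, -0.2229], [0.5926, -0.2094], [0.594, -0.2261]]
[ 0.67211487 -0.21208453]
[ 0.48721897 -0.22719601]
yaw L,R [np.float64(0.07224930659653174), np.float64(0.09084577335209872)] widths 0.04909081761657009 0.05254086789180806
```

Run:
```python
from h import *
p=bot.get_obs()["position"]
bot.move_l([p[0],p[1],.34],velocity=.25)
bot.move_ptp([.52,.255,.34],ori(-.41)); bot.release()
im=optics.read_camera("wrist");m=optics.camera_model("wrist");save("w3",im)
print(proj("wrist",[[.541,.246,.145],[.541,.246,.035]],m))
for t in ["leg","rack","finial"]:
    for r in trace("wrist",t)[:4]: print(t,round(r["p"],2),r["point"],r["mask"].sum(),cv2.boxPoints(rect(r["mask"])).round(0).tolist())
b=cv2.resize(im[0:300,130:430],None,fx=2,fy=2);save("w3b",b)
print(bot.get_obs()["clock"],bot.get_obs()["joint_positions"].round(2))
```

```text
[[262.92053591 157.23369425]
 [262.85216136 146.4586771 ]]
leg 0.84 [191.0, 172.9] 1231 [[167.0, 165.0], [209.0, 155.0], [217.0, 189.0], [175.0, 199.0]]
leg 0.61 [236.6, 56.5] 1254 [[212.0, 47.0], [239.0, 33.0], [259.0, 73.0], [231.0, 86.0]]
leg 0.59 [258.1, 151.7] 957 [[247.0, 135.0], [274.0, 135.0], [274.0, 170.0], [247.0, 170.0]]
rack 0.86 [288.8, 142.0] 3648 [[235.0, 170.0], [236.0, 119.0], [340.0, 122.0], [339.0, 172.0]]
finial 0.69 [313.5, 148.0] 552 [[304.0, 136.0], [328.0, 136.0], [328.0, 161.0], [304.0, 161.0]]
15.0667 [-0.18  0.27 -0.48  1.61  0.13  1.29 -2.66]
```

View pics/w3b.png

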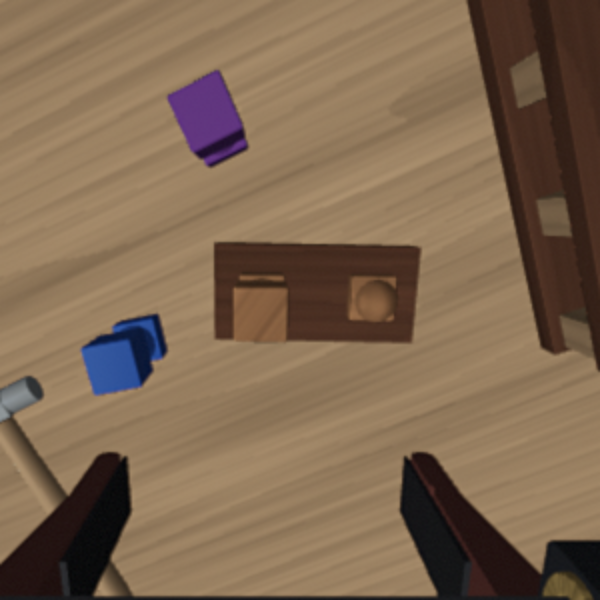

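The real leg's top face is at crop (260,314), i.e. px (260,157), with the rounded finial beside it at crop (373,299). The look-alikes are blue at crop (115,363) and purple at crop (205,105). This confirms the choice.

Run:
```python
from h import *
f=lambda x,y,z:onz("wrist",[130+x/2,y/2],z)
c=f(260.5,315,.145);print("leg",c)
A=[f(x,y,.145) for x,y in((233,288),(286,288),(287,342),(234,342))];print("size",[np.linalg.norm(A[i]-A[i-1]).round(4) for i in range(4)])
B=[f(x,y,.035) for x,y in((215,243),(420,247),(411,342),(215,339))]
yw=[np.arctan2(*(q-p)[[1,0]])+np.pi/2 for p,q in((B[0],B[1]),(B[3],B[2]),(A[0],A[1]),(A[3],A[2]))];print("yaw",yw,"rackc",np.mean(B,0),[np.linalg.norm(B[i]-B[i-1]).round(4) for i in range(4)])
y=np.mean(yw[:2]); rc=np.mean(B,0); print("leg from rack",rc+.045*np.array([-np.sin(y),np.cos(y),0]))
```

```text
leg [0.54206176 0.24931754 0.145     ]
size [np.float64(0.0352), np.float64(0.0339), np.float64(0.0352), np.float64(0.0349)]
yaw [np.float64(-0.42853758371271167), np.float64(-0.4250645826586932), np.float64(-0.40958357353196706), np.float64(-0.40948157312809363)] rackc [0.52364056 0.20819566 0.035     ] [np.float64(0.0798), np.float64(0.1678), np.float64(0.0793), np.float64(0.1687)]
leg from rack [0.54226881 0.24915892 0.035     ]
```

Run:
```python
from h import *
x,y=.5421,.2492
bot.move_l([x,y,.20],velocity=.2,ori=ori(-.42))
print(bot.move_l([x,y,.107],velocity=.07,until_force=8))
print(bot.grasp(25)); bot.wait(.2);o=bot.get_obs();print(o["grip_width"]*88,o["finger_force"],o["wrist_force"].round(1),o["position"])
bot.move_l([x,y,.15],velocity=.06);o=bot.get_obs();print(o["wrist_force"].round(2),o["grip_width"]*88,o["finger_force"])
bot.move_l([x,y,.32],velocity=.25)
t=.083;hx,hy=.6095,-.2162
bot.move_l([(x+hx)/2,0.016,.32],velocity=.22,ori=ori(-.17))
bot.move_l([hx,hy,.32],velocity=.22,ori=ori(t))
bot.wait(.3)
bot.move_l([hx,hy,.21],velocity=.1)
bot.wait(.3)
im=optics.read_camera("wrist");save("w4",im);s=optics.read_camera("scene");o=bot.get_obs();print(o["position"],o["orientation"],o["clock"],o["grip_width"]*88)
save("b4",np.hstack([cv2.resize(im[0:240,180:340],(400,600)),cv2.resize(s[130:280,130:230],(400,600),interpolation=2)]))
```

```text
False
False
36.10346371038319 24.962912499904633 [-0.8  0.1  0.1] [0.54205619 0.24919565 0.10696694]
[ 0.14  0.11 -1.25] 35.890607375782 24.962733685970306
[ 0.60953182 -0.21622618  0.21014338] [3.13880354e+00 1.30266285e-01 2.76157585e-04] 24.5417 35.897960326373536
```

View pics/b4.png

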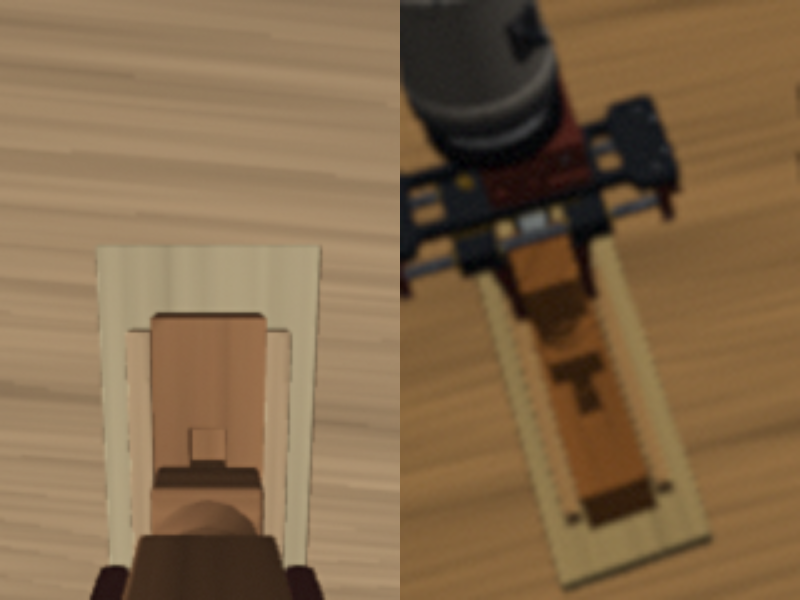

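Run:
```python
from h import *
m=optics.camera_model("wrist");o=bot.get_obs();Rt=R.from_rotvec(o["orientation"]).as_matrix();p=o["position"]
def pr(lx,ly,lz): # leg frame offset
    P=np.array([p[0],p[1],p[2]-.092+lz])+Rt[:,0]*lx+np.array([-Rt[1,0],Rt[0,0],0])*ly
    u=proj("wrist",P,m)[0]; return ((u-[180,0])*2.5).round(1).tolist()
for z in (.02,.048): print(z,pr(.018,.018,z),pr(.018,-.018,z))
print("hi block",pr(.018,.018,.086),pr(.018,-.018,.086),pr(.018,.018,.13),pr(.018,-.018,.13))
f=lambda x,y,z=.068:onz("wrist",[180+x/2.5,y/2.5],z,m)
C=[f(190,429),f(225.5,429)];print("hole front edge",C, "predicted centre",np.mean(C,0)-.016*np.array([np.cos(.083),np.sin(.083),0]),np.arctan2(*(C[1]-C[0])[[1,0]])+np.pi/2)
L=[f(151,320),f(151.5,460),f(266.5,320),f(266,460)]
print("rail yaw",[np.arctan2(*(a-b)[[1,0]]) for a,b in((L[0],L[1]),(L[2],L[3]))],"rail mid",[((L[0]+L[2])/2)[:2],((L[1]+L[3])/2)[:2]])
c=p[:2];M=(L[0]+L[2])/2;n=np.array([-np.sin(.083),np.cos(.083)]);print("lateral rail-mid minus tcp",(M[:2]-c)@n)
im=cv2.imread("pics/w4.png");cv2.imwrite("pics/z4.png",cv2.resize(im[100:230,230:295],(400,800),interpolation=2)[:600])
```

```text
0.02 [156.1, 465.4] [258.6, 465.4]
0.048 [150.0, 489.0] [265.1, 489.1]
hi block [138.7, 532.3] [277.0, 532.4] [118.1, 610.9] [298.7, 611.0]
hole front edge [array([ 0.62462541, -0.20727302,  0.068     ]), array([ 0.62595304, -0.22316433,  0.068     ])] predicted centre [ 0.6093443  -0.21654515  0.068     ] 0.08335103026518209
rail yaw [np.float64(0.06356294943177972), np.float64(0.10551718179166612)] rail mid [array([ 0.67282108, -0.2116409 ]), array([ 0.61098468, -0.21688104])]
lateral rail-mid minus tcp -0.0006774882824325621
```

View pics/z4.png

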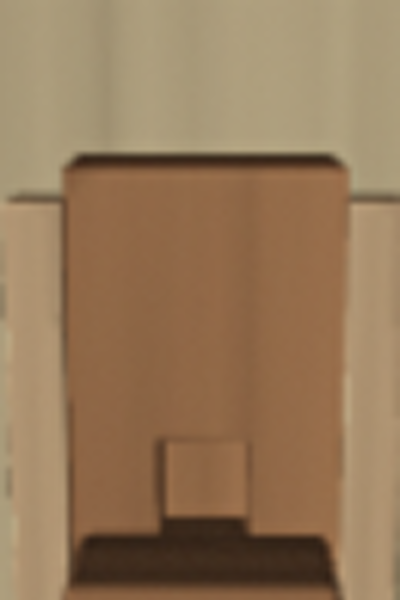

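Tenon and mortise line up within about 0.5 mm, with the tenon at cols 165–247 and the mortise at cols 163–247 of the crop. Lowering to hover.

Run:
```python
from h import *
print(bot.move_l([.6097,-.2163,.170],velocity=.04,until_force=6)); bot.wait(.4)
o=bot.get_obs();p=o["position"];print(p,o["wrist_force"].round(2),o["grip_width"]*88,o["clock"],o["qd"].round(3).max())
im=optics.read_camera("wrist");m=optics.camera_model("wrist");s=optics.read_camera("scene")
q=np.array([np.cos(.083),np.sin(.083),0]);n=np.array([-q[1],q[0],0]);c=np.array([p[0],p[1],p[2]-.092])
T=c+.015*q; print("tenon bottom front z4",((proj("wrist",[T+.007*n,T-.007*n,T+.018*n+.003*q+[0,0,.02],T-.018*n+.003*q+[0,0,.02]],m)-[230,100])*6.154).round(0).tolist())
h=np.array([.6094,-.2164,.068])+.016*q
print("hole front",((proj("wrist",[h+.008*n,h-.008*n],m)-[230,100])*6.154).round(0).tolist())
save("b5",np.hstack([cv2.resize(im[100:230,230:295],(400,800),interpolation=2)[:600],cv2.resize(s[150:250,135:202],(400,600),interpolation=2)]))
k=h[:2];print("knob predicted scene",proj("scene",[.5285,-.2225,.09]))
```

```text
False
[ 0.60971399 -0.21632609  0.1700857 ] [-0.79  0.95 -1.57] 36.05145234903046 26.0917 0.001
tenon bottom front z4 [[157.0, 515.0], [248.0, 515.0], [77.0, 530.0], [329.0, 530.0]]
hole front [[153.0, 495.0], [253.0, 495.0]]
knob predicted scene [[170.06927179 205.63419232]]
```

View pics/b5.png

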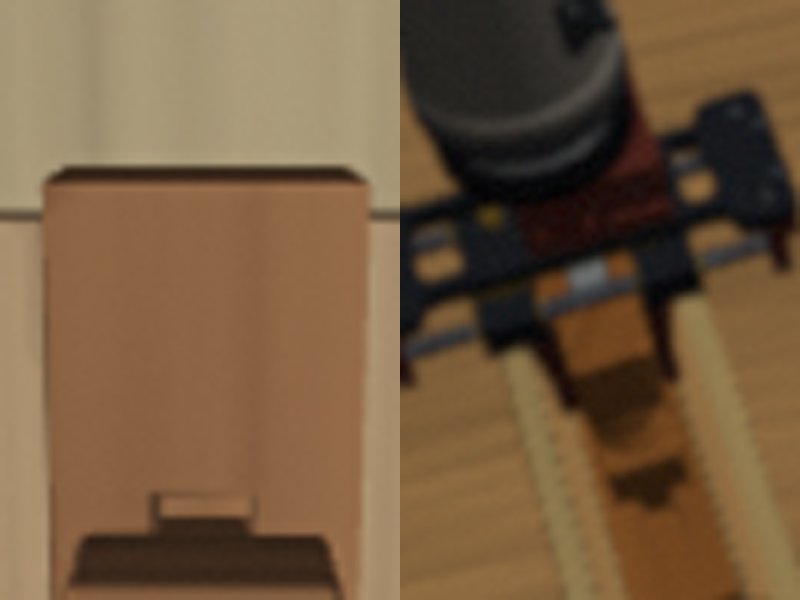

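Run:
```python
from h import *
bot.move_l([.6101,-.2163,.170],velocity=.01); bot.wait(.5)
o=bot.get_obs();print(o["position"],o["clock"],o["finger_force"]);print(bot.close_job())
```

```text
[ 0.61009404 -0.21630765  0.17000075] 26.9417 24.962671101093292
the job is handed in; nothing more can be done
None
```

The clamp arm is pressed down on the rail, and the tall leg is held still and upright about 1 cm above the mortise, centred to within about 1 mm by the camera views. I handed the job in at 26.9 s of the 64 s limit; the judged result was not shown.

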